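# Hang the wax cabinet's lift-off door

### The arm

A 6-joint arm with a two-finger parallel gripper is mounted at the origin on the work surface. World frame = base frame: x ahead of the robot, y to its left, z up, the work surface at z = 0. Lengths are in m, angles in degrees, forces in N, time in s.
With the tool pointing down it reaches from about 0.375 to 0.9 m from the base axis. Payload 3.1 kg.
Tool frame: the origin (TCP) lies midway between the tips of the shut fingers; the grasp point (between the pads) lies 19 mm behind it; z points along the fingers, y is the line along which they close (so a half turn about z gives the same grasp; the last joint's range is limited). The gripper opens to 87 mm and grips with 3 to 60 N. Pads are 19 mm wide; open, the fingers measure 117 mm over their backs; the gripper's body (75 mm by 190 mm) begins 51 mm behind the grasp point.
Start: joints at [-77.435, 30.224, 82.088, -0, 67.689, -10.227], TCP at [0.242, -0.576, 0.194] pointing down, gripper open.
Joint ranges: [-176.69, 176.69], [-43.24, 126.21], [12.49, 139.97], [-82, 262], [0, 151.66], [-163.58, 163.58]. Speed limits (degrees/s): [159.86, 159.86, 180, 180, 180, 180].

### API

Orientations are given as a 3x3 rotation matrix whose columns are the frame's x, y, z axes.
In Python, from rig import read_state, capture, camera_info, hand_in gives the robot as it stands.
- The arm moves only by the tool drive_tool, never from a script. Its argument "motion" is a list of rows, each a list of 2 entries, a list of its own where there are three numbers: the shift along the tool's x, y, z in mm, then the turn, a rotation vector about the tool's x, y, z in rad. A call has 1 to 5 rows; each row shifts and turns the commanded pose from where the row before left it, along the tool's axes as they then stand; what a row does not reach is not made up. A row lasts 1/10 s, in which the tool goes at most 50 mm and 8.59 degrees, less where a joint would pass 70% of its speed; a pose out of reach is approached as far as the arm can. A call is refused whole if a number of a shift passes 50 or a number of a turn 0.15, either way. A call with a gripper value outside its range is refused whole. "gripper" is the opening, from 0 (shut) to 1 (fully open), set as the call begins (left out, the last holds). The fingers move at their own pace and stop on an object; the grip force is fixed at half the most. Time passes only in rows, so rows that do not move let the fingers close. It gives the time, the measured TCP pose, the force, the opening and the grip force at its end, in the units of the state.
- read_state(): the state, without advancing time (a new reading comes with each control period).
- capture(name): name is "side" or "top" or "wrist"; returns the picture (420x560x3 uint8, red, green, blue); there is no depth.
- camera_info(name): a dict with "fovy" (degrees; the focal length in pixels is half the picture's height over the tangent of half this angle, whatever the lens; pixels are square), "cx", "cy" (the principal point, pixels), "k1" (the pictures are not rectified: a ray, as slopes to the right and down, at radius r is drawn at 1 + k1 r^2 times it, then the intrinsics apply), "xyz" and "orientation" of the camera in the world; the wrist camera has in their place "T_tool_cam" (4x4, takes a point from camera to tool coordinates, whose origin is the TCP and whose axes are the flange's). Camera axes: x right, y down, z forward; pixel columns grow to the right and rows downward; lengths in m; the calibration is good to about 2 mm. A picture is of the moment at which its call begins: read the wrist's pose just before it. camera_info takes no time and is no camera call.
- hand_in(): hands the job in; it is judged then, once.
The state is a dict: "time_s": time; "joint_positions": joint angles; "qvel": joint speeds; "tau": joint torques, N m; "position": TCP position; "tcp_rot": TCP orientation; "force": force on the tool from outside, world axes, zero at the start; "moment": the same for the moment, N m; "opening": opening from 0.0 (shut) to 1.0 (fully open); "grasp_force": force on a finger pad.
Only numpy, scipy, OpenCV 4.12 (cv2) and the standard library are available. Lean on these libraries where they do the work, as an engineer would, in place of code of your own. Each camera call takes 0.05 s, during which the arm holds its last target. There are 200 camera calls.

### The job

Lift the small cabinet door out of its slotted stand, lower both of its knuckles onto the cabinet's two pintle pins until they sit fully home on their shoulders, then swing the door shut against its stop and let go. The pins are not exactly where they were measured, so feel for them gently and never force the door against the cabinet; leave the other things on the bench and on the cabinet where they are.

Things in the scene. Friction and masses are not known exactly. Their poses are not given: they have to be found in the camera images.
- leaf: Lift-off spruce door leaf upright in the stand: 12 mm thick (y), 145 mm high (z), wood from x = 12 to 152 mm, two steel knuckles at x = 0. Origin: on the knuckle axis, level with the lower edge; x to the free edge, z up, outer face to -y with an oak knob (18 mm, 18 mm proud, x = 138, z = 70 mm). 0.24 to 0.39 kg, centre of mass about x = 79, z = 80 mm.
- grip (a point): Oak grip block on the leaf's top edge, for lifting it: 36 mm long (along the leaf's x), 20 mm thick, 32 mm high. This point is its centre, at x = 76, z = 161 mm in the leaf's frame. Held across its length from above, the leaf stands loads on the knuckles best; repeated pushes slowly tip it between the fingers.
- knuckle_low (a point): Centre of the lower end of the lower knuckle, 15 mm above the leaf's lower edge. Each knuckle is an upright steel tube 22 mm long, 18 mm outside diameter, bore 10.4 mm, open at both ends.
- knuckle_high (a point): The same point of the upper knuckle, 80 mm above the lower one.
- leaf_edge (a point): Point on the leaf's inner (+y) face near the free edge, at x = 140, y = 6, z = 100 mm in the leaf's frame. It is the spot that meets the cabinet's door stop.
- cabinet: Open-fronted oak cabinet fixed on the bench, 165 mm high, filling x = -28 to 165, y = 16 to 115 mm. Origin: at bench level below the nominal pin axis; x runs along the front from hinge to latch side, z up, front looks to -y. Shut, the leaf's x lies along the cabinet's x; open square, along its -y. No latch; the hung door stays where it is left.
- stop (a point): Front of the rubber door stop on the latch-side jamb, at x = 140, y = 6, z = 95 mm in the cabinet's frame (14 mm wide, 110 mm high). Shut, the leaf's inner face rests on it.
- pin_low (a point): Nominal tip centre of the lower pintle pin, 55 mm above the bench. Two upright steel pins, one above the other, 8 mm thick (top 1.5 mm: 7.2 mm), 20 mm tall above shoulder discs 18 mm across. Their bracket is screwed on through slots: both real pins together stand up to 6 mm along the cabinet's x and 5 mm along its y away from here, rigidly.
- pin_high (a point): The same nominal point of the upper pin, 80 mm above the lower; its real offset equals the lower pin's. Its bracket's underside is 107 mm above the bench, so the leaf must come in level from the front with its lower knuckle between the lower pin's tip and this bracket. Shoulders are 35 and 115 mm above the bench: fully home the knuckles' lower ends rest on them and the leaf's lower edge is 20 mm above the bench.
- stand: Oak stand fixed on the bench, base 130 x 75 mm; its slot along x is 14 mm wide between cheeks 110 mm long that reach 40 mm above the bench; the slot's floor is 10 mm above the bench. Origin: under its centre at bench level. The leaf must rise 30 mm to leave the slot.
- brush: Bystander: horsehair brush with a wooden back, 120 x 50 x 44 mm, lying bristles down on the bench; origin at the centre of its underside.
- file_holder: Bystander: steel angle file holder with a file clamped in it, 190 x 36 x 36 mm, lying on the bench; origin at the centre of its underside.
- cork_block: Bystander: cork rubbing block, 90 x 50 x 35 mm, lying on the bench; origin at the centre of its underside.
- wax_tin: Bystander: round aluminium tin, 66 mm across, 22 mm high, standing on top of the cabinet; origin at the centre of its underside.
- scraper: Bystander: clear plastic scraper, 130 x 55 x 5 mm, lying flat on the bench; origin at the centre of its underside.
- stone_case: Bystander: small grey case, 75 x 32 x 16 mm, lying on the bench; origin at the centre of its underside.
There are look-alikes about, which are no part of the job. What is shaped like the cabinet but turquoise is not meant. There is more than one size of the leaf; the one meant has the size given above.

How it is judged:
By the outcome, as a careful person would: the job done as asked, in the order asked, and still so for the second after the job is handed in, with the robot touching nothing.
It also fails if it takes over 58 s, if anything falls off the work surface, if the arm or the gripper's body presses on something with over 40 N, if the wrist force passes 120 N, or if a joint passes its speed limit or range.

## Working session

There is one attempt and no reset: what is moved stays moved. The work goes in short steps, Python scripts to look and compute and a tool call to move; the robot and the scene stay as the last step left them, time stands still between calls to the robot, and variables do not carry over. Pictures are saved under pics/ and viewed, at most 10 in all, crops included, and the job is handed in when it is done.

Besides the shell and the picture viewer there is one more tool, called by a JSON object that holds its "method" and its "body". drive_tool: Moves the arm, as the interface text tells. Its arguments: {"type":"object","properties":{"motion":{"type":"array","items":{"type":"array"}},"gripper":{"type":"number"}},"required":["motion"]}

```bash
mkdir -p pics; ls; python3 - <<'E'
from rig import *
import cv2,json
for n in("side","top"):
    im=capture(n); cv2.imwrite(f"pics/{n}0.png",im[:,:,::-1]); print(n,camera_info(n))
print(camera_info("wrist")); print(read_state())
E
```

```text
pics
side {'fovy': 57.568335795128, 'cx': 275.81384416371304, 'cy': 212.41589595391997, 'k1': -0.03888076222113223, 'xyz': array([ 0.36020743, -1.09359279,  1.02173051]), 'orientation': array([[ 0.98446107, -0.13175599,  0.11608945],
       [-0.17527019, -0.69656764,  0.69575418],
       [-0.01080562, -0.70528993, -0.70883662]])}
top {'fovy': 53.62759742019074, 'cx': 276.3872763842478, 'cy': 207.6204495871031, 'k1': -0.09607912157009213, 'xyz': array([ 0.35109164, -0.23089027,  1.56682134]), 'orientation': array([[-0.01656324, -0.9941699 ,  0.10654519],
       [-0.99978314,  0.01781291,  0.01078799],
       [-0.01262297, -0.1063434 , -0.99424934]])}
{'fovy': 68.75240020366637, 'cx': 279.94282218344097, 'cy': 208.90560145601384, 'k1': -0.07101706329280279, 'T_tool_cam': array([[ 7.42991229e-04, -9.53857946e-01, -3.00257335e-01,
         8.20781578e-02],
       [ 9.99999657e-01,  5.98447199e-04,  5.73366035e-04,
        -3.06031136e-04],
       [-3.67221587e-04, -3.00257658e-01,  9.53858063e-01,
        -1.90359473e-01],
       [ 0.00000000e+00,  0.00000000e+00,  0.00000000e+00,
         1.00000000e+00]])}
{'time_s': 0.1, 'joint_positions': array([-7.74349732e+01,  3.02737266e+01,  8.21476414e+01, -1.70783767e-03,
        6.76882886e+01, -1.02285048e+01]), 'qvel': array([-0.00889147, -0.14867111, -0.15335754, -0.05770317,  0.05430579,
       -0.05774907]), 'tau': array([-7.31902164e-04, -4.40985954e+01, -1.77150589e+01,  6.35531824e-02,
        5.34087466e-02, -3.98706118e-05]), 'position': array([ 0.24198497, -0.57549993,  0.19317638]), 'tcp_rot': array([[ 9.21902569e-01,  3.87421548e-01, -4.43272229e-04],
       [ 3.87421676e-01, -9.21900742e-01,  1.86202995e-03],
       [ 3.12737529e-04, -1.88834346e-03, -9.99998168e-01]]), 'force': array([-0.75017104, -0.30294925,  0.78032446]), 'moment': array([-0.01816477,  0.02825918,  0.01270543]), 'grasp_force': 0.0, 'opening': 1.0018250797809674}
```

View pics/side0.png

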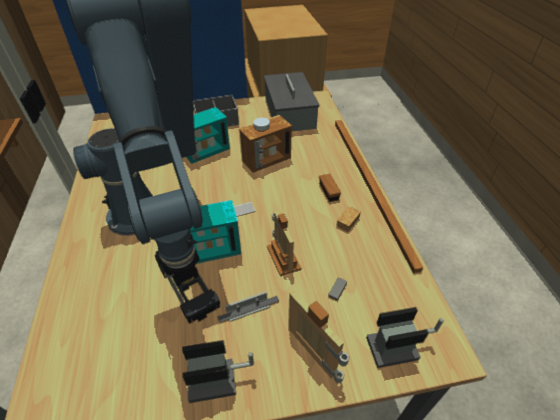

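View pics/top0.png

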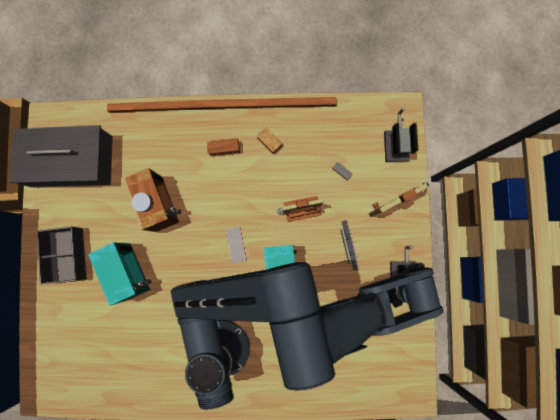

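Both views show the tin-topped brown cabinet at side (265,143) / top (152,200), with turquoise look-alikes at side (205,135) and (218,230). Leaf candidates are the one in the oak stand, side (283,245) / top (302,208), about 45 px ≈ 0.16 m long, and the longer free one, side (318,335) / top (400,198), ≈ 0.22 m. The one in the stand fits the given size. I'll confirm it in an enlarged crop.

```bash
cat > h.py <<'E'
import numpy as np, cv2
from rig import *
def cam(n,st=None):
    c=camera_info(n); f=210/np.tan(np.radians(c["fovy"])/2)
    if n=="wrist":
        st=st or read_state(); T=np.eye(4);T[:3,:3]=st["tcp_rot"];T[:3,3]=st["position"]; T=T@c["T_tool_cam"]
        return f,c["cx"],c["cy"],c["k1"],T[:3,:3],T[:3,3]
    return f,c["cx"],c["cy"],c["k1"],c["orientation"],c["xyz"]
def ray(C,u,v):
    f,cx,cy,k,R,p=C; d=np.array([(u-cx)/f,(v-cy)/f]); q=d.copy()
    for _ in range(20): q=d/(1+k*(q@q))
    r=R@np.array([*q,1]); return p,r/np.linalg.norm(r)
def onz(C,u,v,z):
    p,r=ray(C,u,v); return p+r*(z-p[2])/r[2]
def proj(C,X):
    f,cx,cy,k,R,p=C; x=R.T@(np.array(X)-p); s=x[:2]/x[2]; s=s*(1+k*(s@s)); return np.array([f*s[0]+cx,f*s[1]+cy])
def tri(*obs): # (C,u,v)...
    A=np.zeros((3,3));b=np.zeros(3)
    for C,u,v in obs:
        p,r=ray(C,u,v);M=np.eye(3)-np.outer(r,r);A+=M;b+=M@p
    X=np.linalg.solve(A,b); return X,[np.linalg.norm((np.eye(3)-np.outer(r,r))@(X-p)) for p,r in(ray(*o) for o in obs)]
E
python3 - <<'E'
import cv2,numpy as np
s=cv2.imread("pics/side0.png");t=cv2.imread("pics/top0.png")
def cr(im,x,y):
    return cv2.resize(im[y:y+60,x:x+80],(400,300),interpolation=cv2.INTER_CUBIC)
cv2.imwrite("pics/c1.png",np.vstack([np.hstack([cr(s,227,112),cr(s,245,212)]),np.hstack([cr(t,115,170),cr(t,262,180)])]))
E
```

```text
(no output)
```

View pics/c1.png

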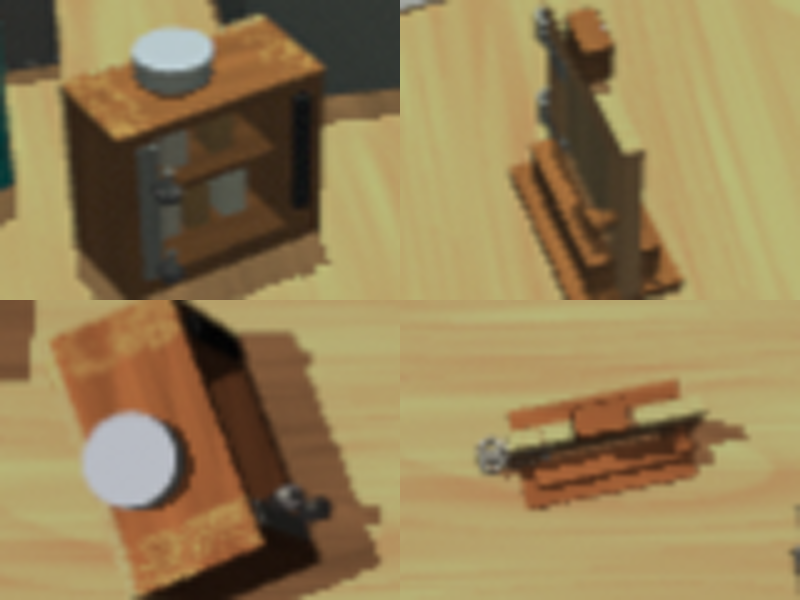

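The crop shows the tin-topped brown cabinet with its pintles on the left of its front (upper left). The leaf in the oak stand has its knuckles at the far end, with the knob side facing the other way (right). I'll compute positions.

```bash
python3 - <<'E'
from h import *
np.set_printoptions(precision=4,suppress=True)
S,T=cam("side"),cam("top")
k=onz(T,280.4,211.2,.127); g=onz(T,302,203.6,.187); e=onz(T,322.6,202.6,.155)
print("knuckle",k,"grip",g,"edge",e, np.linalg.norm((e-k)[:2]),np.linalg.norm((g-k)[:2]),np.degrees(np.arctan2(*(e-k)[1::-1])))
# side: knuckle top crop(545,12), grip top centre (595,20)
print("side knuckle",onz(S,245+145/5,212+20/5,.127),"grip",onz(S,245+188/5,212+24/5,.187))
t=[(168,219.6),(151,170.6),(125.4,179),(142,229.4)]
s=[(251,139.6),(292,125.6),(280,115),(239.4,129.6)]
W=[]
for n,C,P in(("top",T,t),("side",S,s)):
    w=np.array([onz(C,*p,.165) for p in P]);W.append(w);print(n,w[:,:2].tolist())
    # cabinet frame fit: corners
m=np.array([[-28,16],[165,16],[165,115],[-28,115]])/1e3
for w in W+[(W[0]+W[1])/2]:
    a=m-m.mean(0);b=w[:,:2]-w[:,:2].mean(0)
    th=np.arctan2((a[:,0]*b[:,1]-a[:,1]*b[:,0]).sum(),(a*b).sum())
    R=np.array([[np.cos(th),-np.sin(th)],[np.sin(th),np.cos(th)]])
    o=w[:,:2].mean(0)-R@m.mean(0);print("yaw",np.degrees(th),"origin",o,"res",np.abs(b-a@R.T).max(0))
E
```

```text
knuckle [ 0.4926 -0.229   0.127 ] grip [ 0.5109 -0.3017  0.187 ] edge [ 0.5168 -0.374   0.155 ] 0.1469372869147805 0.07498643409639383 -80.51144453398096
side knuckle [ 0.498  -0.2306  0.127 ] grip [ 0.5139 -0.2967  0.187 ]
top [[0.46678425914662264, 0.15535255082134775], [0.6384259560540579, 0.2176881211801966], [0.6109507368666173, 0.30839262778289106], [0.4345599910386734, 0.24572613327104476]]
side [[0.47554896486562936, 0.16119302976762273], [0.6534774474068483, 0.22849865022265758], [0.6203667384172655, 0.3189920919067051], [0.4385315390866158, 0.24053554614519168]]
yaw 19.440882129707532 origin [0.4949 0.1472] res [0.0067 0.0024]
yaw 22.130242029380515 origin [0.5082 0.1508] res [0.0026 0.0063]
yaw 20.806579741611053 origin [0.5016 0.149 ] res [0.0042 0.0043]
```

{"method": "drive_tool", "body": {"motion": [[[0,0,-40],[0,0,0]],[[0,0,-40],[0,0,0]],[[0,0,-27],[0,0,0.03]],[[44,-18,0],[0,0,0.03]],[[44,-18,0],[0,0,0.03]]]}}

```text
time_s: 0.6
position: [0.3122, -0.5124, 0.3018]
tcp_rot: [[0.954, 0.298, 0.001], [0.298, -0.954, -0.002], [0.0, 0.002, -1.0]]
force: [0.3, 0.1, -0.5]
opening: 1.002
grasp_force: 0.0
```

{"method": "drive_tool", "body": {"motion": [[[45,-16,0],[0,0,0.03]],[[45,-16,0],[0,0,0.03]],[[45,-16,0],[0,0,0.03]],[[45,-16,0],[0,0,0]],[[45,-16,0],[0,0,0]]]}}

```text
time_s: 1.1
position: [0.511, -0.3766, 0.3006]
tcp_rot: [[0.976, 0.216, -0.001], [0.216, -0.976, 0.001], [-0.001, -0.001, -1.0]]
force: [0.5, -0.5, 0.5]
opening: 1.001
grasp_force: 0.0
```

{"method": "drive_tool", "body": {"motion": [[[0,0,0],[0,0,0]],[[0,0,0],[0,0,0]],[[0,0,0],[0,0,0]]]}}

```text
time_s: 1.4
position: [0.5089, -0.3785, 0.3005]
tcp_rot: [[0.977, 0.215, -0.001], [0.215, -0.977, 0.0], [-0.001, -0.001, -1.0]]
force: [-0.9, 0.2, -0.5]
opening: 0.999
grasp_force: 0.0
```

```bash
python3 - <<'E'
from h import *
st=read_state(); im=capture("wrist"); cv2.imwrite("pics/w1.png",im[:,:,::-1])
np.savez("w1.npz",p=st["position"],R=st["tcp_rot"]); print(st["position"],st["tcp_rot"],st["force"],st["time_s"])
cv2.imwrite("pics/top1.png",capture("top")[:,:,::-1]);cv2.imwrite("pics/side1.png",capture("side")[:,:,::-1])
E
```

```text
[ 0.5088739  -0.37854467  0.30054903] [[ 9.76527629e-01  2.15387828e-01 -1.36846425e-03]
 [ 2.15388546e-01 -9.76528348e-01  3.99237757e-04]
 [-1.25035318e-03 -6.84618224e-04 -9.99998984e-01]] [-0.94631106  0.16461235 -0.49189955] 1.4
```

View pics/w1.png

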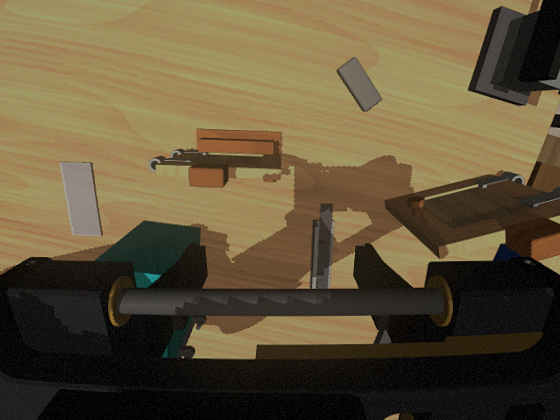

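The wrist view shows the leaf at rows 150–180 and columns 150–290. The grip block's top is around (208,176), the knuckle around (156,163) and the knob around (270,178), facing the robot. I'll enlarge this to get the edges.

```bash
python3 - <<'E'
import cv2
s=cv2.imread("pics/w1.png")[120:200,140:300]
cv2.imwrite("pics/c2.png",cv2.resize(s,(800,400),interpolation=cv2.INTER_NEAREST))
E
```

```text
(no output)
```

View pics/c2.png

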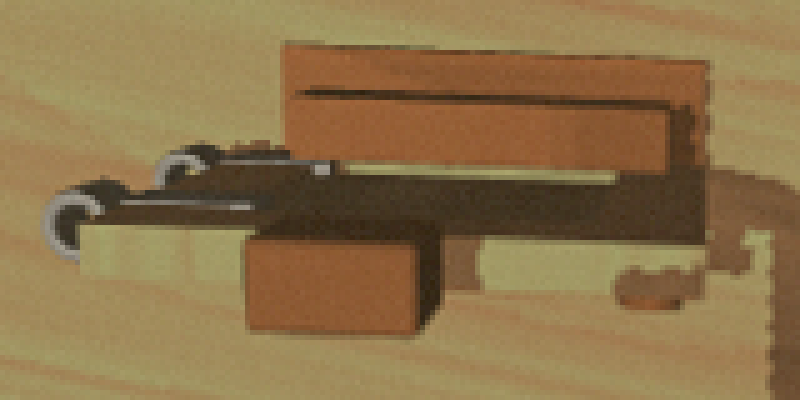

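The block's top-face corners in the crop are (247,238), (418,243), (416,334) and (249,328). The knuckle ring centre is (80,224), and the leaf's top inner edge runs (80,225)→(705,245).

```bash
python3 - <<'E'
from h import *
np.set_printoptions(precision=4,suppress=True)
d=np.load("w1.npz"); st=dict(position=d["p"],tcp_rot=d["R"]); C=cam("wrist",st)
P=lambda x,y,z: onz(C,140+x/5,120+y/5,z)
B=np.array([P(*p,.187) for p in((247,238),(418,243),(416,334),(249,328))])
g=B.mean(0); k=P(80,224,.127); a,b=P(80,225,.155),P(705,245,.155)
ang=lambda v:np.degrees(np.arctan2(v[1],v[0]))
print("grip",g,"knuck",k,"yaw edge",ang(b-a),np.linalg.norm(b-a),"yaw g-k",ang(g-k),np.linalg.norm((g-k)[:2]),"block yaw",ang(B[1]-B[0]+B[2]-B[3]), [np.linalg.norm(B[i]-B[(i+1)%4]) for i in range(4)])
# top-view check
T=cam("top"); print(proj(T,g),proj(T,k))
R=d["R"]; t=np.array([g[0],g[1],.158+.05])
print("tool shift to 50 above",R.T@(t-d["p"])*1e3,"tool y yaw",ang(R[:,1]))
E
```

```text
grip [ 0.5122 -0.3017  0.187 ] knuck [ 0.499  -0.2278  0.127 ] yaw edge -79.58803579769906 0.13907872493083498 yaw g-k -79.94616749489923 0.07514496460391804 block yaw -79.61331774573695 [np.float64(0.03448013626170599), np.float64(0.018734878519444397), np.float64(0.03425090735188029), np.float64(0.018546314748732133)]
[301.9935 203.2351] [280.002  209.3663]
tool shift to 50 above [ 19.8678 -74.2219  92.5751] tool y yaw -77.56171575713951
```

{"method": "drive_tool", "body": {"motion": [[[10,-37,10],[0,0,0.037]],[[10,-37,10],[0,0,0]],[[0,0,40],[0,0,0]],[[0,0,35],[0,0,0]],[[0,0,0],[0,0,0]]], "gripper": 1}}

```text
time_s: 2.05
position: [0.511, -0.2996, 0.2016]
tcp_rot: [[0.984, 0.179, -0.009], [0.179, -0.984, 0.007], [-0.007, -0.009, -1.0]]
force: [-0.5, 0.5, -0.0]
opening: 1.001
grasp_force: 0.0
```

{"method": "drive_tool", "body": {"motion": [[[0,0,0],[0,0,0]],[[0,0,0],[0,0,0]]]}}

```text
time_s: 2.25
position: [0.5158, -0.3035, 0.2082]
tcp_rot: [[0.984, 0.179, 0.003], [0.179, -0.984, -0.003], [0.003, 0.003, -1.0]]
force: [-0.8, -0.7, 0.4]
opening: 1.001
grasp_force: 0.0
```

{"method": "drive_tool", "body": {"motion": [[[0,0,0],[0,0,0]],[[0,0,0],[0,0,0]],[[0,0,0],[0,0,0]]]}}

```text
time_s: 2.55
position: [0.5152, -0.3021, 0.207]
tcp_rot: [[0.984, 0.18, 0.001], [0.18, -0.984, -0.001], [0.001, 0.001, -1.0]]
force: [-0.4, 0.6, -0.2]
opening: 0.999
grasp_force: 0.0
```

{"method": "drive_tool", "body": {"motion": [[[-3,-1,15],[0,0,0]],[[0,0,15],[0,0,0]],[[0,0,12],[0,0,0]],[[0,0,6],[0,0,0]],[[0,0,0],[0,0,0]]]}}

```text
time_s: 3.05
position: [0.5113, -0.3009, 0.1572]
tcp_rot: [[0.984, 0.18, -0.001], [0.18, -0.984, 0.001], [-0.001, -0.001, -1.0]]
force: [-0.3, 0.3, 0.2]
opening: 0.999
grasp_force: 0.0
```

{"method": "drive_tool", "body": {"motion": [[[0,0,0],[0,0,0]],[[0,0,0],[0,0,0]],[[0,0,0],[0,0,0]]]}}

```text
time_s: 3.35
position: [0.5121, -0.3015, 0.1587]
tcp_rot: [[0.984, 0.18, 0.001], [0.18, -0.984, -0.001], [0.001, 0.001, -1.0]]
force: [0.2, -0.0, -0.2]
opening: 0.999
grasp_force: 0.0
```

{"method": "drive_tool", "body": {"motion": [[[0,0,0],[0,0,0]],[[0,0,0],[0,0,0]],[[0,0,0],[0,0,0]],[[0,0,0],[0,0,0]],[[0,0,0],[0,0,0]]], "gripper": 0}}

```text
time_s: 3.85
position: [0.5116, -0.3012, 0.158]
tcp_rot: [[0.984, 0.18, -0.0], [0.18, -0.984, 0.0], [-0.0, -0.0, -1.0]]
force: [0.1, -0.6, -0.2]
opening: 0.63
grasp_force: 0.0
```

{"method": "drive_tool", "body": {"motion": [[[0,0,0],[0,0,0]],[[0,0,0],[0,0,0]],[[0,0,0],[0,0,0]],[[0,0,0],[0,0,0]],[[0,0,0],[0,0,0]]]}}

```text
time_s: 4.35
position: [0.5122, -0.3014, 0.159]
tcp_rot: [[0.984, 0.18, 0.001], [0.18, -0.984, -0.001], [0.001, 0.001, -1.0]]
force: [-0.4, -0.1, 6.1]
opening: 0.172
grasp_force: 2.7
```

```bash
python3 - <<'E'
from h import *
st=read_state();print(st["opening"],st["grasp_force"],st["force"],st["moment"])
w=capture("wrist")[:,:,::-1]; s=capture("side")[:,:,::-1]; 
a=w[60:360,80:480]; b=cv2.resize(s[190:290,230:330],(300,300),interpolation=cv2.INTER_CUBIC)
cv2.imwrite("pics/g1.png",np.hstack([a,b]))
E
```

```text
0.17243199593778522 2.726656775121228 [-0.40442675 -0.05499777  6.08995893] [ 0.27276371 -0.02148038  0.01225913]
```

View pics/g1.png

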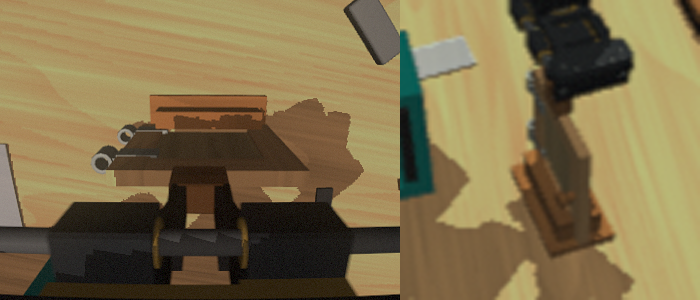

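The wrist crop shows the block at (200,200) between the two fingers, at about columns 170 and 230, with the leaf still in its slot. I'll raise the tool slightly and let the grip build up.

{"method": "drive_tool", "body": {"motion": [[[0,0,-1],[0,0,0]],[[0,0,0],[0,0,0]],[[0,0,0],[0,0,0]],[[0,0,0],[0,0,0]],[[0,0,0],[0,0,0]]]}}

```text
time_s: 4.95
position: [0.5116, -0.3013, 0.159]
tcp_rot: [[0.984, 0.18, -0.0], [0.18, -0.984, -0.0], [-0.0, 0.0, -1.0]]
force: [0.3, -0.1, 1.0]
opening: 0.005
grasp_force: 0.7
```

```bash
python3 - <<'E'
from h import *
st=read_state();print(st["opening"],st["grasp_force"],st["force"],st["moment"])
w=capture("wrist")[:,:,::-1]; s=capture("side")[:,:,::-1]; t=capture("top")[:,:,::-1]
cv2.imwrite("pics/w3.png",w);cv2.imwrite("pics/t3.png",t);cv2.imwrite("pics/s3.png",s)
a=cv2.resize(w[130:280,180:380],(800,600),interpolation=cv2.INTER_CUBIC); b=cv2.resize(s[190:290,230:330],(300,300),interpolation=cv2.INTER_CUBIC)
a[300:,500:]=b
cv2.imwrite("pics/g2.png",a)
E
```

```text
0.005088383010117117 0.6609085745367338 [ 0.30686939 -0.08025537  1.03761469] [-0.01667195  0.04493445 -0.00481742]
```

View pics/g2.png

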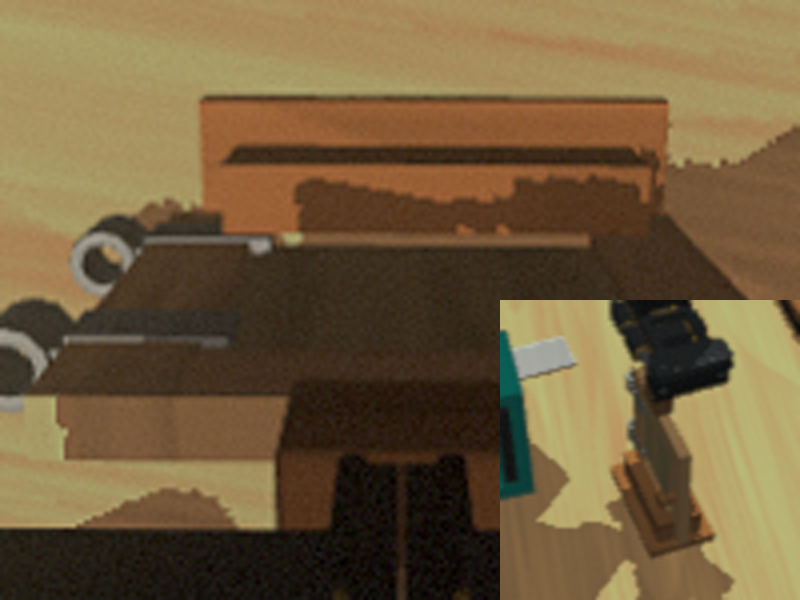

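```bash
python3 - <<'E'
from h import *
np.set_printoptions(precision=4,suppress=True)
d=np.load("w1.npz"); C1=cam("wrist",dict(position=d["p"],tcp_rot=d["R"])); C3=cam("wrist"); st=read_state()
print("TCP proj",proj(C3,st["position"]), "grasp proj",proj(C3,st["position"]-.019*st["tcp_rot"][:,2]))
for n,a,b in(("block corner",(189.4,167.6),(249.25,243)),("hi knuckle",(156,164.8),(180,222.5)),("lo knuckle",(178,156.6),(205.75,195.75))):
    print(n,tri((C1,*a),(C3,*b)))
E
```

```text
TCP proj [279.9468 240.3017] grasp proj [279.9635 252.5979]
block corner (array([ 0.517 , -0.2821,  0.1827]), [np.float64(0.0003147521273449066), np.float64(0.00031475212734493875)])
hi knuckle (array([ 0.4969, -0.2244,  0.1211]), [np.float64(0.001286692379059462), np.float64(0.0012866923790593827)])
lo knuckle (array([ 0.4939, -0.2235,  0.0292]), [np.float64(0.0006244231645250523), np.float64(0.0006244231645249277)])
```

The fingers closed completely on top of the block: they are drawn over its top face at crop (400,460), with an upward force. So the real tips end about 25 mm short of the stated TCP. I'll open, feel downward for the leaf's top edge, then close.

{"method": "drive_tool", "body": {"motion": [[[-3,0,-3],[0,0,0]],[[0,0,0],[0,0,0]],[[0,0,0],[0,0,0]],[[0,0,0],[0,0,0]],[[0,0,0],[0,0,0]]], "gripper": 1}}

```text
time_s: 5.6
position: [0.5087, -0.3017, 0.162]
tcp_rot: [[0.984, 0.18, -0.0], [0.18, -0.984, 0.0], [-0.0, -0.0, -1.0]]
force: [1.0, 0.5, 0.8]
opening: 0.379
grasp_force: 0.0
```

{"method": "drive_tool", "body": {"motion": [[[0,0,0],[0,0,0]],[[0,0,0],[0,0,0]],[[0,0,0],[0,0,0]],[[0,0,4],[0,0,0]],[[0,0,0],[0,0,0]]]}}

```text
time_s: 6.1
position: [0.5083, -0.3014, 0.1574]
tcp_rot: [[0.984, 0.18, -0.001], [0.18, -0.984, 0.001], [-0.001, -0.001, -1.0]]
force: [-0.5, -0.6, -0.3]
opening: 0.835
grasp_force: 0.0
```

{"method": "drive_tool", "body": {"motion": [[[0,0,4],[0,0,0]],[[0,0,0],[0,0,0]]]}}

```text
time_s: 6.3
position: [0.5084, -0.3015, 0.1534]
tcp_rot: [[0.984, 0.18, -0.001], [0.18, -0.984, 0.001], [-0.001, -0.001, -1.0]]
force: [0.4, 0.7, 0.5]
opening: 0.977
grasp_force: 0.0
```

{"method": "drive_tool", "body": {"motion": [[[0,0,4],[0,0,0]],[[0,0,0],[0,0,0]],[[0,0,4],[0,0,0]],[[0,0,0],[0,0,0]]]}}

```text
time_s: 6.7
position: [0.5084, -0.3015, 0.1455]
tcp_rot: [[0.984, 0.18, -0.001], [0.18, -0.984, 0.001], [-0.001, -0.001, -1.0]]
force: [-0.2, 0.3, 0.0]
opening: 1.001
grasp_force: 0.0
```

{"method": "drive_tool", "body": {"motion": [[[0,0,3],[0,0,0]],[[0,0,0],[0,0,0]]]}}

```text
time_s: 6.9
position: [0.5085, -0.3016, 0.1426]
tcp_rot: [[0.984, 0.18, -0.001], [0.18, -0.984, 0.0], [-0.0, -0.001, -1.0]]
force: [0.7, 0.2, 0.8]
opening: 0.996
grasp_force: 0.0
```

{"method": "drive_tool", "body": {"motion": [[[0,0,3],[0,0,0]],[[0,0,0],[0,0,0]]]}}

```text
time_s: 7.1
position: [0.5085, -0.3016, 0.1397]
tcp_rot: [[0.984, 0.18, -0.001], [0.18, -0.984, 0.0], [-0.0, -0.001, -1.0]]
force: [-0.4, 1.0, 0.5]
opening: 0.997
grasp_force: 0.0
```

```bash
python3 - <<'E'
from h import *
st=read_state();print(st["opening"],st["force"],st["moment"],st["position"])
w=capture("wrist")[:,:,::-1]; s=capture("side")[:,:,::-1]
print(proj(cam("wrist"),st["position"]))
a=cv2.resize(w[130:330,130:430],(750,500)); b=cv2.resize(s[190:260,250:320],(250,250),interpolation=cv2.INTER_CUBIC)
a[:250,500:]=b
cv2.imwrite("pics/g3.png",a)
E
```

```text
0.9971521060963351 [-0.44443282  1.0346791   0.54730998] [ 0.00191025 -0.01455356  0.04788165] [ 0.5085084  -0.30160227  0.13967638]
[279.71551626 240.31828233]
```

View pics/g3.png

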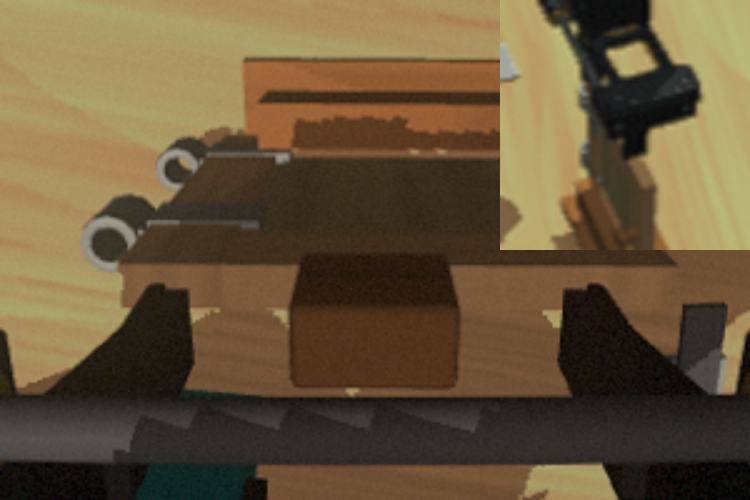

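The wrist crop shows the open fingers centred about the block, with inner faces at columns 190 and 560 and the block at 292–458. Their tips are still above the leaf's top edge (row 287), which fits tips about 26 mm short of the TCP. I'll lower 6 mm more and close.

{"method": "drive_tool", "body": {"motion": [[[2,0,3],[0,0,0]],[[0,0,0],[0,0,0]],[[0,0,3],[0,0,0]],[[0,0,0],[0,0,0]]]}}

```text
time_s: 7.6
position: [0.5104, -0.3012, 0.1336]
tcp_rot: [[0.984, 0.18, -0.001], [0.18, -0.984, 0.001], [-0.001, -0.001, -1.0]]
force: [-0.2, -0.0, 0.3]
opening: 1.003
grasp_force: 0.0
```

{"method": "drive_tool", "body": {"motion": [[[0,0,0],[0,0,0]],[[0,0,0],[0,0,0]],[[0,0,0],[0,0,0]],[[0,0,0],[0,0,0]],[[0,0,0],[0,0,0]]], "gripper": 0}}

```text
time_s: 8.1
position: [0.5107, -0.3014, 0.1341]
tcp_rot: [[0.984, 0.18, 0.0], [0.18, -0.984, -0.0], [0.0, 0.0, -1.0]]
force: [-0.3, -1.0, 0.9]
opening: 0.631
grasp_force: 0.0
```

{"method": "drive_tool", "body": {"motion": [[[0,0,0],[0,0,0]],[[0,0,0],[0,0,0]],[[0,0,0],[0,0,0]],[[0,0,0],[0,0,0]],[[0,0,0],[0,0,0]]]}}

```text
time_s: 8.6
position: [0.5106, -0.3011, 0.134]
tcp_rot: [[0.984, 0.18, -0.0], [0.18, -0.984, 0.0], [-0.0, -0.0, -1.0]]
force: [0.7, 0.8, -0.6]
opening: 0.415
grasp_force: 30.0
```

Gripped: the opening is 36 mm and the force 30 N. Lifting.

{"method": "drive_tool", "body": {"motion": [[[0,0,-4],[0,0,0]],[[0,0,-10],[0,0,0]],[[0,0,-16],[0,0,0]],[[0,0,-20],[0,0,0]],[[0,0,-20],[0,0,0]]]}}

```text
time_s: 9.1
position: [0.5103, -0.3013, 0.2048]
tcp_rot: [[0.984, 0.18, -0.001], [0.18, -0.984, 0.001], [-0.001, -0.001, -1.0]]
force: [-0.3, 0.3, -4.5]
opening: 0.409
grasp_force: 30.0
```

{"method": "drive_tool", "body": {"motion": [[[0,0,-14],[0,0,0]],[[0,0,-6],[0,0,0]],[[3,-10,0],[0,0,0]],[[6,-20,0],[0,0,0]],[[10,-30,0],[0,0,0]]]}}

```text
time_s: 9.6
position: [0.5179, -0.2386, 0.2229]
tcp_rot: [[0.984, 0.178, -0.002], [0.178, -0.984, 0.001], [-0.001, -0.001, -1.0]]
force: [0.2, 0.2, -4.0]
opening: 0.412
grasp_force: 30.0
```

{"method": "drive_tool", "body": {"motion": [[[11,-35,0],[0,0,0]],[[11,-35,0],[0,0,0]],[[11,-35,0],[0,0,0]],[[11,-35,0],[0,0,0]],[[11,-35,0],[0,0,0]]]}}

```text
time_s: 10.1
position: [0.54, -0.0544, 0.2229]
tcp_rot: [[0.984, 0.18, -0.003], [0.18, -0.984, 0.001], [-0.002, -0.002, -1.0]]
force: [1.2, -0.3, -3.7]
opening: 0.409
grasp_force: 30.0
```

{"method": "drive_tool", "body": {"motion": [[[9,-30,0],[0,0,-0.03]],[[8,-24,0],[0,0,-0.04]],[[4,-14,0],[0,0,-0.05]],[[2,-6,0],[0,0,-0.04]],[[0,0,0],[0,0,-0.02]]]}}

```text
time_s: 10.6
position: [0.5475, 0.0207, 0.2236]
tcp_rot: [[0.935, 0.356, -0.001], [0.356, -0.935, -0.0], [-0.001, -0.0, -1.0]]
force: [0.8, -0.5, -3.9]
opening: 0.412
grasp_force: 30.0
```

{"method": "drive_tool", "body": {"motion": [[[0,0,10],[0,0,0]],[[0,0,12],[0,0,0]],[[0,0,10],[0,0,0]],[[0,0,0],[0,0,0]],[[0,0,0],[0,0,0]]]}}

```text
time_s: 11.1
position: [0.5477, 0.0198, 0.1913]
tcp_rot: [[0.936, 0.352, -0.001], [0.352, -0.936, 0.0], [-0.001, -0.001, -1.0]]
force: [-0.1, 0.3, -3.6]
opening: 0.414
grasp_force: 30.0
```

```bash
python3 - <<'E'
from h import *
st=read_state(); w=capture("wrist")[:,:,::-1];np.savez("w4.npz",p=st["position"],R=st["tcp_rot"])
cv2.imwrite("pics/w4.png",w); cv2.imwrite("pics/t4.png",capture("top")[:,:,::-1]); cv2.imwrite("pics/s4.png",capture("side")[:,:,::-1])
print(st["position"],st["tcp_rot"],st["force"],st["moment"])
cv2.imwrite("pics/w4c.png",cv2.resize(w[80:290,10:290],(800,600),interpolation=cv2.INTER_CUBIC))
E
```

```text
[0.54772519 0.01983599 0.19132221] [[ 9.35871991e-01  3.52337320e-01 -1.42486247e-03]
 [ 3.52337903e-01 -9.35872840e-01  1.73431272e-04]
 [-1.27238377e-03 -6.64342524e-04 -9.99998970e-01]] [-0.08459376  0.29310755 -3.63641099] [-0.00290378  0.01867737  0.0405629 ]
```

View pics/w4c.png

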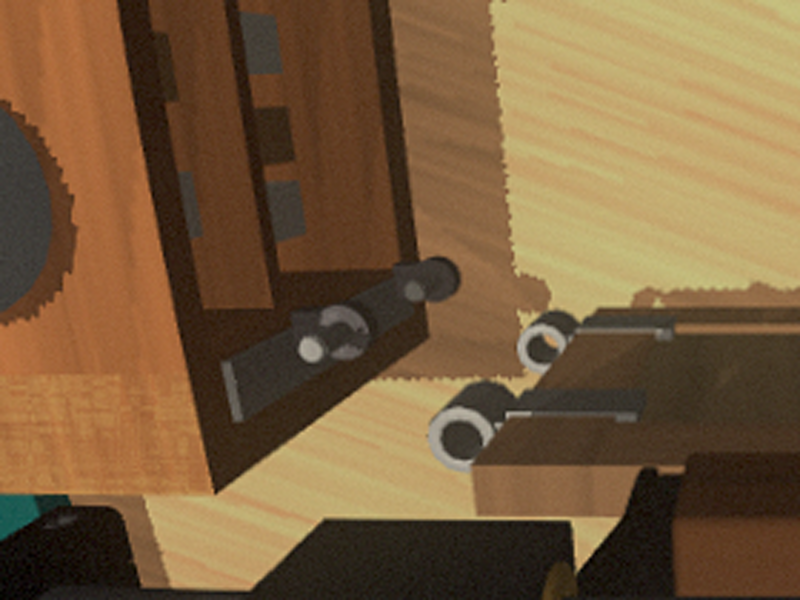

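The wrist crop shows the upper pin tip at (312,349), the lower pin tip at (412,291), the upper knuckle ring at (463,436) and the lower ring at (543,346). The cabinet's top front edge runs (120,0)→(215,492).

```bash
cat >> h.py <<'E'
ang=lambda v:np.degrees(np.arctan2(v[1],v[0]))
E
python3 - <<'E'
from h import *
np.set_printoptions(precision=4,suppress=True)
d=np.load("w4.npz");p,R=d["p"],d["R"]; C=cam("wrist",dict(position=p,tcp_rot=R)); s=800/280
P=lambda x,y,z:onz(C,10+(x+.5)/s-.5,80+(y+.5)/s-.5,z)
L=p[2]-.124
hi,lo=P(312,349,.135),P(412,291,.055); kh,kl=P(463,436,L+.117),P(543,346,L+.037)
a,b=P(215,492,.165),P(120,0,.165)
print("pins",hi,lo,"knuckles",kh,kl,"cabyaw",ang(b-a),"corner",a)
nom=p+.076*-R[:,1]; print("knuckle nominal from tcp",nom)
for P_,K in((hi,kh),(lo,kl),((hi+lo)/2,(kh+kl)/2)): print("pin-knuckle tool",(R.T@np.array([*(P_-K)[:2],0]))*1e3)
E
```

```text
pins [0.5091 0.1524 0.135 ] [0.5087 0.1534 0.055 ] knuckles [0.5237 0.0916 0.1843] [0.5235 0.0918 0.1043] cabyaw 21.094482390784652 corner [0.4717 0.1583 0.165 ]
knuckle nominal from tcp [0.5209 0.091  0.1914]
pin-knuckle tool [  7.7869 -62.0695   0.0313]
pin-knuckle tool [  7.8645 -62.8416   0.0317]
pin-knuckle tool [  7.8257 -62.4555   0.0315]
```

{"method": "drive_tool", "body": {"motion": [[[0,0,6],[0,0,0]],[[2,-6,6],[0,0,0]],[[2,-12,0],[0,0,0]],[[2,-15,0],[0,0,0]],[[2,-14,0],[0,0,0]]]}}

```text
time_s: 11.75
position: [0.5383, 0.0688, 0.18]
tcp_rot: [[0.935, 0.354, -0.0], [0.354, -0.935, 0.0], [-0.0, -0.001, -1.0]]
force: [-0.3, 0.1, -3.6]
opening: 0.412
grasp_force: 30.0
```

{"method": "drive_tool", "body": {"motion": [[[0,-9,0],[0,0,0]],[[0,-5,0],[0,0,0]],[[0,-1.5,0],[0,0,0]],[[0,0,0],[0,0,0]],[[0,0,0],[0,0,0]]]}}

```text
time_s: 12.25
position: [0.5337, 0.0812, 0.1802]
tcp_rot: [[0.936, 0.353, 0.0], [0.353, -0.936, -0.0], [0.0, 0.0, -1.0]]
force: [-0.6, 0.5, -3.5]
opening: 0.41
grasp_force: 30.0
```

{"method": "drive_tool", "body": {"motion": [[[0,0,0],[0,0,0]],[[0,0,0],[0,0,0]]]}}

```text
time_s: 12.45
position: [0.5336, 0.0811, 0.18]
tcp_rot: [[0.936, 0.352, 0.0], [0.352, -0.936, -0.0], [0.0, 0.0, -1.0]]
force: [0.5, -1.5, -3.6]
opening: 0.412
grasp_force: 30.0
```

```bash
python3 - <<'E'
from h import *
np.set_printoptions(precision=4,suppress=True)
st=read_state(); p,R=st["position"],st["tcp_rot"]
d=np.load("w4.npz"); k0=np.array([.5236,.0917,0])
kn=p+R@(d["R"].T@(np.array([.5236,.0917,d["p"][2]])-d["p"]))
pin=np.array([.5089,.1529,p[2]])
print(p,st["force"],st["moment"],"rem tool mm",R.T@(pin-kn)*1e3, "lower edge",p[2]-.124)
w=capture("wrist")[:,:,::-1]; cv2.imwrite("pics/w5.png",w); np.savez("w5.npz",p=p,R=R)
C=cam("wrist",st); print("knuckle px",proj(C,[*kn[:2],p[2]-.124+.117]),proj(C,[*kn[:2],p[2]-.124+.037]),"pin px",proj(C,[.5089,.1529,.135]),proj(C,[.5089,.1529,.055]))
E
```

```text
[0.5336 0.0811 0.18  ] [ 0.4753 -1.5412 -3.6091] [-0.0048  0.0023  0.0133] rem tool mm [-0.5882 -0.1626 -0.0555] lower edge 0.056046451409531434
knuckle px [171.5039 232.3795] [199.797  200.8053] pin px [186.9318 215.665 ] [208.5641 191.4874]
```

{"method": "drive_tool", "body": {"motion": [[[-0.5,0,4],[0,0,0]],[[0,0,5],[0,0,0]],[[0,0,4],[0,0,0]],[[0,0,0],[0,0,0]],[[0,0,0],[0,0,0]]]}}

```text
time_s: 13.0
position: [0.5329, 0.0814, 0.1668]
tcp_rot: [[0.936, 0.353, -0.001], [0.353, -0.936, 0.0], [-0.001, -0.0, -1.0]]
force: [-1.0, -0.2, -4.4]
opening: 0.411
grasp_force: 30.0
```

{"method": "drive_tool", "body": {"motion": [[[0,0,1],[0,0,0]],[[0,0,1],[0,0,0]],[[0,0,1],[0,0,0]],[[0,0,0],[0,0,0]]]}}

```text
time_s: 13.4
position: [0.5329, 0.0814, 0.164]
tcp_rot: [[0.936, 0.353, -0.0], [0.353, -0.936, 0.0], [-0.0, -0.0, -1.0]]
force: [-0.1, -0.1, -4.2]
opening: 0.41
grasp_force: 30.0
```

{"method": "drive_tool", "body": {"motion": [[[0,0,1],[0,0,0]],[[0,0,1],[0,0,0]],[[0,0,0],[0,0,0]]]}}

```text
time_s: 13.7
position: [0.5329, 0.0814, 0.1619]
tcp_rot: [[0.936, 0.353, -0.0], [0.353, -0.936, 0.0], [-0.0, -0.0, -1.0]]
force: [0.4, 0.5, -3.2]
opening: 0.408
grasp_force: 30.0
```

{"method": "drive_tool", "body": {"motion": [[[0,0,1],[0,0,0]],[[0,0,1],[0,0,0]],[[0,0,0],[0,0,0]]]}}

```text
time_s: 14.0
position: [0.5329, 0.0814, 0.1599]
tcp_rot: [[0.936, 0.353, -0.0], [0.353, -0.936, 0.0], [-0.0, -0.0, -1.0]]
force: [1.0, 0.4, -3.1]
opening: 0.409
grasp_force: 30.0
```

{"method": "drive_tool", "body": {"motion": [[[0,0,1],[0,0,0]],[[0,0,1],[0,0,0]],[[0,0,0],[0,0,0]]]}}

```text
time_s: 14.3
position: [0.5329, 0.0813, 0.1579]
tcp_rot: [[0.936, 0.353, -0.0], [0.353, -0.936, 0.0], [-0.0, -0.0, -1.0]]
force: [0.7, -0.5, -4.2]
opening: 0.411
grasp_force: 30.0
```

{"method": "drive_tool", "body": {"motion": [[[0,0,2],[0,0,0]],[[0,0,2],[0,0,0]],[[0,0,0],[0,0,0]]]}}

```text
time_s: 14.6
position: [0.5328, 0.0814, 0.1537]
tcp_rot: [[0.936, 0.353, -0.0], [0.353, -0.936, -0.0], [-0.0, -0.0, -1.0]]
force: [-0.3, 0.2, -3.9]
opening: 0.412
grasp_force: 30.0
```

{"method": "drive_tool", "body": {"motion": [[[0,0,2],[0,0,0]],[[0,0,2],[0,0,0]],[[0,0,0],[0,0,0]]]}}

```text
time_s: 14.9
position: [0.5329, 0.0813, 0.1498]
tcp_rot: [[0.936, 0.353, -0.0], [0.353, -0.936, 0.0], [-0.0, -0.0, -1.0]]
force: [-0.7, 0.2, -4.1]
opening: 0.407
grasp_force: 30.0
```

{"method": "drive_tool", "body": {"motion": [[[0,0,2],[0,0,0]],[[0,0,1],[0,0,0]],[[0,0,0],[0,0,0]],[[0,0,0],[0,0,0]]]}}

```text
time_s: 15.3
position: [0.5329, 0.0814, 0.147]
tcp_rot: [[0.936, 0.353, -0.0], [0.353, -0.936, 0.0], [-0.0, -0.0, -1.0]]
force: [0.4, 0.7, -3.1]
opening: 0.408
grasp_force: 30.0
```

Free so far, with 3 mm to the shoulder. I'll feel for it in 0.5 mm steps.

{"method": "drive_tool", "body": {"motion": [[[0,0,0.7],[0,0,0]],[[0,0,0.7],[0,0,0]],[[0,0,0],[0,0,0]]]}}

```text
time_s: 15.6
position: [0.5329, 0.0814, 0.1456]
tcp_rot: [[0.936, 0.353, -0.0], [0.353, -0.936, 0.0], [-0.0, -0.0, -1.0]]
force: [-0.3, -0.2, -3.8]
opening: 0.409
grasp_force: 30.0
```

{"method": "drive_tool", "body": {"motion": [[[0,0,0.5],[0,0,0]],[[0,0,0.5],[0,0,0]],[[0,0,0],[0,0,0]]]}}

```text
time_s: 15.9
position: [0.5329, 0.0814, 0.1446]
tcp_rot: [[0.936, 0.353, -0.0], [0.353, -0.936, 0.0], [-0.0, -0.0, -1.0]]
force: [1.0, -0.6, -3.9]
opening: 0.41
grasp_force: 30.0
```

{"method": "drive_tool", "body": {"motion": [[[0,0,0.5],[0,0,0]],[[0,0,0],[0,0,0]]]}}

```text
time_s: 16.1
position: [0.5329, 0.0814, 0.1441]
tcp_rot: [[0.936, 0.353, -0.0], [0.353, -0.936, 0.0], [-0.0, -0.0, -1.0]]
force: [0.9, -0.4, -3.3]
opening: 0.412
grasp_force: 30.0
```

{"method": "drive_tool", "body": {"motion": [[[0,0,0.5],[0,0,0]],[[0,0,0],[0,0,0]]]}}

```text
time_s: 16.3
position: [0.5331, 0.0814, 0.1437]
tcp_rot: [[0.936, 0.353, 0.0], [0.353, -0.936, 0.0], [0.0, 0.0, -1.0]]
force: [-0.4, -0.1, -2.4]
opening: 0.411
grasp_force: 30.0
```

{"method": "drive_tool", "body": {"motion": [[[0,0,0.5],[0,0,0]],[[0,0,0],[0,0,0]]]}}

```text
time_s: 16.5
position: [0.5332, 0.0813, 0.1437]
tcp_rot: [[0.936, 0.353, 0.001], [0.353, -0.936, -0.0], [0.001, 0.0, -1.0]]
force: [-0.8, -0.5, 0.8]
opening: 0.413
grasp_force: 30.0
```

Seated: contact came at TCP z 0.1437 as predicted for fully home, and the wrist has lost the leaf's weight. I'll release, rise, and step to the outer side. Then I'll shut the fingers, come down again and push on the block's outer face.

{"method": "drive_tool", "body": {"motion": [[[0,0,0],[0,0,0]],[[0,0,0],[0,0,0]],[[0,0,0],[0,0,0]],[[0,0,0],[0,0,0]],[[0,0,0],[0,0,0]]], "gripper": 0.75}}

```text
time_s: 17.0
position: [0.5331, 0.0814, 0.1432]
tcp_rot: [[0.936, 0.353, 0.0], [0.353, -0.936, 0.0], [0.0, 0.0, -1.0]]
force: [-0.4, 0.5, 0.4]
opening: 0.723
grasp_force: 0.0
```

{"method": "drive_tool", "body": {"motion": [[[0,0,0],[0,0,0]],[[0,0,-4],[0,0,0]],[[0,0,-12],[0,0,0]],[[0,0,-22],[0,0,0]],[[0,0,-12],[0,0,0]]]}}

```text
time_s: 17.5
position: [0.5342, 0.0814, 0.1955]
tcp_rot: [[0.936, 0.353, 0.003], [0.353, -0.936, -0.0], [0.003, 0.001, -1.0]]
force: [0.1, -0.5, -0.8]
opening: 0.752
grasp_force: 0.0
```

```bash
python3 - <<'E'
from h import *
st=read_state(); w=capture("wrist")[:,:,::-1];np.savez("w6.npz",p=st["position"],R=st["tcp_rot"])
s=capture("side")[:,:,::-1]
print(st["position"],st["force"],st["opening"])
a=cv2.resize(w[100:310,60:340],(800,600),interpolation=cv2.INTER_CUBIC)
a[:300,500:]=cv2.resize(s[110:180,225:295],(300,300),interpolation=cv2.INTER_CUBIC)
cv2.imwrite("pics/w6c.png",a)
E
```

```text
[0.53416795 0.08135723 0.19546017] [ 0.0944025  -0.50561526 -0.76292316] 0.751771761697427
```

View pics/w6c.png

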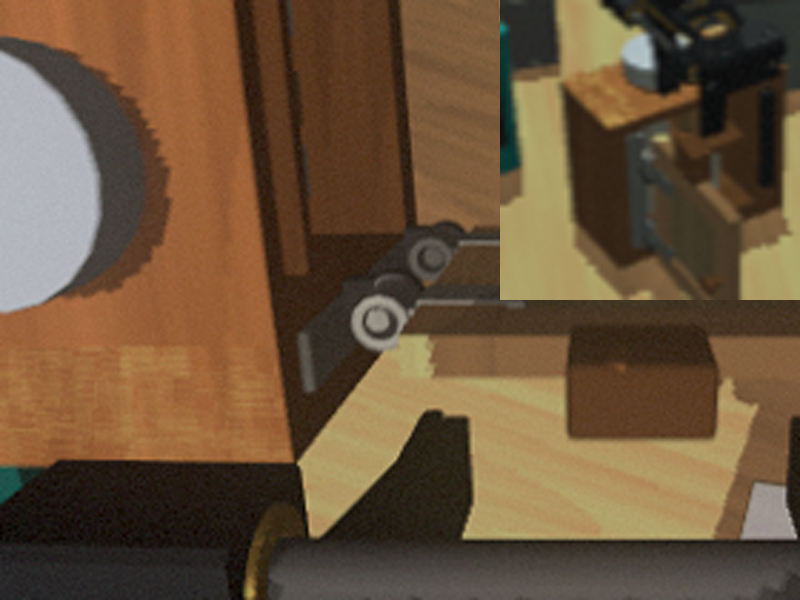

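The last picture shows the pin ends inside both knuckle rings, at crop (378,322) and (430,257), with the door hung level on the cabinet. Next I'll go round to the outer side with shut fingers.

{"method": "drive_tool", "body": {"motion": [[[-15,0,0],[0,0,0]],[[-15,0,0],[0,0,0]],[[-12,0,0],[0,0,0]],[[0,0,0],[0,0,0]],[[0,0,0],[0,0,0]]], "gripper": 0}}

```text
time_s: 18.1
position: [0.494, 0.0665, 0.1932]
tcp_rot: [[0.936, 0.353, 0.001], [0.353, -0.936, 0.0], [0.001, 0.0, -1.0]]
force: [0.6, -0.2, -0.4]
opening: 0.383
grasp_force: 0.0
```

{"method": "drive_tool", "body": {"motion": [[[0,0,0],[0,0,0]],[[0,0,0],[0,0,0]],[[0,0,10],[0,0,0]],[[0,0,15],[0,0,0]],[[0,0,15],[0,0,0]]]}}

```text
time_s: 18.6
position: [0.4939, 0.0666, 0.1522]
tcp_rot: [[0.936, 0.353, 0.0], [0.353, -0.936, -0.0], [0.0, 0.0, -1.0]]
force: [0.2, 0.7, -0.3]
opening: 0.014
grasp_force: 0.0
```

{"method": "drive_tool", "body": {"motion": [[[0,0,6],[0,0,0]],[[0,0,2],[0,0,0]],[[0,0,0],[0,0,0]],[[0,0,0],[0,0,0]]]}}

```text
time_s: 19.0
position: [0.4942, 0.0665, 0.1455]
tcp_rot: [[0.936, 0.353, 0.001], [0.353, -0.936, -0.0], [0.001, 0.0, -1.0]]
force: [0.4, -0.7, 0.8]
opening: 0.009
grasp_force: 0.0
```

{"method": "drive_tool", "body": {"motion": [[[6,0,0],[0,0,0]],[[6,0,0],[0,0,0]],[[4,0,0],[0,0,0]],[[2,0,0],[0,0,0]],[[0,0,0],[0,0,0]]]}}

```text
time_s: 19.5
position: [0.511, 0.073, 0.1452]
tcp_rot: [[0.936, 0.353, 0.0], [0.353, -0.936, -0.0], [0.0, 0.0, -1.0]]
force: [-0.1, -0.7, 0.5]
opening: 0.006
grasp_force: 0.0
```

{"method": "drive_tool", "body": {"motion": [[[2,0,0],[0,0,0]],[[2,0,0],[0,0,0]],[[2,0,0],[0,0,0]],[[0,0,0],[0,0,0]]]}}

```text
time_s: 19.9
position: [0.5164, 0.075, 0.1452]
tcp_rot: [[0.936, 0.353, 0.0], [0.353, -0.936, -0.0], [0.0, 0.0, -1.0]]
force: [-0.4, -0.2, 0.7]
opening: 0.004
grasp_force: 0.0
```

{"method": "drive_tool", "body": {"motion": [[[4,0.8,0],[0,0,-0.05]],[[6,1.1,0],[0,0,-0.08]],[[6,1.1,0],[0,0,-0.08]],[[6,1.1,0],[0,0,-0.08]],[[6,1.1,0],[0,0,-0.08]]]}}

```text
time_s: 20.4
position: [0.5431, 0.0839, 0.1451]
tcp_rot: [[0.742, 0.67, -0.0], [0.67, -0.742, -0.0], [-0.0, 0.0, -1.0]]
force: [0.6, -0.7, 0.7]
opening: 0.006
grasp_force: 0.2
```

```bash
cat > chk.py <<'E'
from h import *
np.set_printoptions(precision=4,suppress=True)
st=read_state();R=st["tcp_rot"];p=st["position"]
pin=np.array([.508,.1527]); y=ang(R[:,1])
print("yaw",y,"to shut",21.1-y,"tool pos in tool-aligned frame from pin (leafx,leafy)",1e3*(p[:2]-pin)@R[:2,1],1e3*(p[:2]-pin)@R[:2,0],"F tool",R.T@st["force"])
t=capture("top")
im=capture("wrist")[:,:,::-1]; cv2.imwrite("pics/tmp.png",im)
E
python3 chk.py
```

```text
yaw -47.943260976273386 to shut 69.04326097627339 tool pos in tool-aligned frame from pin (leafx,leafy) 74.63420284316825 -20.034453833110078 F tool [-0.0636  0.9203 -0.7379]
```

{"method": "drive_tool", "body": {"motion": [[[7.7,1.5,0],[0,0,-0.1]],[[7.7,1.5,0],[0,0,-0.1]],[[7.7,1.5,0],[0,0,-0.1]],[[7.7,1.5,0],[0,0,-0.1]],[[7.7,1.5,0],[0,0,-0.1]]]}}

```text
time_s: 21.0
position: [0.5716, 0.11, 0.1451]
tcp_rot: [[0.332, 0.943, -0.0], [0.943, -0.332, -0.0], [-0.0, -0.0, -1.0]]
force: [-0.3, -0.5, -0.3]
opening: 0.005
grasp_force: 0.2
```

{"method": "drive_tool", "body": {"motion": [[[6,1.1,0],[0,0,-0.08]],[[6,1.1,0],[0,0,-0.08]],[[6,1.1,0],[0,0,-0.08]],[[4,0.8,0],[0,0,-0.05]],[[0,0,0],[0,0,0]]]}}

```text
time_s: 21.5
position: [0.5805, 0.1309, 0.1451]
tcp_rot: [[0.051, 0.999, -0.0], [0.999, -0.051, 0.0], [0.0, -0.0, -1.0]]
force: [-0.4, 0.3, -0.1]
opening: 0.002
grasp_force: 0.0
```

```bash
python3 chk.py
```

```text
yaw -2.9282157598348273 to shut 24.02821575983483 tool pos in tool-aligned frame from pin (leafx,leafy) 73.50769584142216 -18.10834288681143 F tool [ 0.2728 -0.3973  0.0583]
```

{"method": "drive_tool", "body": {"motion": [[[6,1.1,0],[0,0,-0.08]],[[6,1.1,0],[0,0,-0.08]],[[6,1.1,0],[0,0,-0.08]],[[3,0.6,0],[0,0,-0.04]],[[0,0,0],[0,0,0]]]}}

```text
time_s: 22.1
position: [0.5832, 0.1517, 0.1451]
tcp_rot: [[-0.227, 0.974, -0.0], [0.974, 0.227, -0.0], [0.0, -0.0, -1.0]]
force: [0.2, -0.2, -1.0]
opening: 0.003
grasp_force: 0.3
```

{"method": "drive_tool", "body": {"motion": [[[1.5,0.3,0],[0,0,-0.02]],[[1.5,0.3,0],[0,0,-0.02]],[[1.5,0.3,0],[0,0,-0.02]],[[0,0,0],[0,0,0]]]}}

```text
time_s: 22.5
position: [0.5831, 0.1563, 0.1451]
tcp_rot: [[-0.286, 0.958, -0.0], [0.958, 0.286, 0.0], [0.0, -0.0, -1.0]]
force: [-0.1, -0.2, -0.3]
opening: 0.004
grasp_force: 0.2
```

```bash
python3 chk.py
```

```text
yaw 16.63420900397276 to shut 4.465790996027241 tool pos in tool-aligned frame from pin (leafx,leafy) 73.04364206933235 -18.01501457656512 F tool [-0.171  -0.1581  0.3432]
```

Now feel for the stop in small steps.

{"method": "drive_tool", "body": {"motion": [[[1.5,0.3,0],[0,0,-0.02]],[[1.5,0.3,0],[0,0,-0.02]],[[1.5,0.3,0],[0,0,-0.02]],[[0,0,0],[0,0,0]]]}}

```text
time_s: 23.0
position: [0.5827, 0.1611, 0.1452]
tcp_rot: [[-0.344, 0.939, 0.0], [0.939, 0.344, 0.0], [0.0, 0.0, -1.0]]
force: [-0.5, 0.2, 0.4]
opening: 0.006
grasp_force: 0.2
```

{"method": "drive_tool", "body": {"motion": [[[0.8,0,0],[0,0,-0.01]],[[0.8,0,0],[0,0,-0.01]],[[0,0,0],[0,0,0]]]}}

```text
time_s: 23.3
position: [0.5826, 0.162, 0.1452]
tcp_rot: [[-0.362, 0.932, 0.001], [0.932, 0.362, -0.001], [-0.001, 0.001, -1.0]]
force: [1.6, -2.5, -0.2]
opening: 0.002
grasp_force: 1.1
```

{"method": "drive_tool", "body": {"motion": [[[0.8,0,0],[0,0,0]],[[0.8,0,0],[0,0,0]],[[0,0,0],[0,0,0]]]}}

```text
time_s: 23.6
position: [0.5826, 0.1621, 0.1453]
tcp_rot: [[-0.362, 0.932, 0.002], [0.932, 0.362, -0.003], [-0.003, 0.001, -1.0]]
force: [2.3, -5.7, 0.0]
opening: 0.003
grasp_force: 3.0
```

```bash
python3 chk.py
```

```text
yaw 21.236607040456732 to shut -0.136607040456731 tool pos in tool-aligned frame from pin (leafx,leafy) 72.92345099730079 -18.202265435766012 F tool [-6.1593  0.0731 -0.0173]
```

Stop reached: 6 N, with yaw equal to the cabinet's. Backing off gently and rising clear.

{"method": "drive_tool", "body": {"motion": [[[-1,0,0],[0,0,0]],[[-1,0,0],[0,0,0]],[[-3,0,0],[0,0,0]],[[-10,0,0],[0,0,0]],[[-15,0,0],[0,0,0]]]}}

```text
time_s: 24.2
position: [0.592, 0.136, 0.145]
tcp_rot: [[-0.363, 0.932, -0.001], [0.932, 0.363, 0.001], [0.001, -0.001, -1.0]]
force: [-0.2, -0.3, -0.6]
opening: 0.007
grasp_force: 0.0
```

{"method": "drive_tool", "body": {"motion": [[[-5,0,-15],[0,0,0]],[[-5,0,-25],[0,0,0]],[[0,0,-25],[0,0,0]],[[0,0,0],[0,0,0]],[[0,0,0],[0,0,0]]]}}

```text
time_s: 24.7
position: [0.5963, 0.1258, 0.2103]
tcp_rot: [[-0.361, 0.933, 0.001], [0.933, 0.361, 0.0], [-0.0, 0.001, -1.0]]
force: [-0.8, 0.3, 0.4]
opening: 0.007
grasp_force: 0.0
```

```bash
python3 - <<'E'
from h import *
np.set_printoptions(precision=4,suppress=True)
st=read_state(); w=capture("wrist"); C=cam("wrist",st); print(st["position"],st["force"],st["time_s"])
cv2.imwrite("pics/w9.png",w[:,:,::-1])
# expected leaf landmarks if shut and home
pin=np.array([.5085,.1527]);th=np.radians(21.1);X=np.array([np.cos(th),np.sin(th)]);Y=np.array([-X[1],X[0]])
for x,y,z in((58,-10,.197),(94,-10,.197),(94,10,.197),(58,10,.197),(12,-6,.165),(152,-6,.165),(152,6,.165),(12,6,.165),(0,0,.137)):
    q=pin+(x*X+y*Y)/1e3; print((x,y),proj(C,[*q,z]).round(1))
hsv=cv2.cvtColor(w,cv2.COLOR_RGB2HSV)
# reddish oak block contour near expected centre
c=proj(C,[*(pin+.076*X),.197]).astype(int); print("block px",c,"hsv",hsv[c[1],c[0]])
m=cv2.inRange(hsv,tuple(np.clip(hsv[c[1],c[0]].astype(int)-[4,50,25],0,255).tolist()),tuple(np.clip(hsv[c[1],c[0]].astype(int)+[4,50,25],0,255).tolist()))
n,l,s,ce=cv2.connectedComponentsWithStats(m,connectivity=4); i=l[c[1],c[0]]; print("comp",s[i],ce[i]); 
r=cv2.minAreaRect(np.argwhere(l==i)[:,::-1].astype(np.float32)); print(cv2.boxPoints(r))
b=np.array([onz(C,*q,.197)[:2] for q in cv2.boxPoints(r)]); print("block centre in leaf frame mm",(b.mean(0)-pin)@np.c_[X,Y]*1e3,[ang(b[(k+1)%4]-b[k]) for k in range(4)])
E
```

```text
[0.5963 0.1258 0.2103] [-0.7753  0.3327  0.3883] 24.7
(58, -10) [259.9 169.3]
(94, -10) [313.6 169.4]
(94, 10) [314.6 139.1]
(58, 10) [259.4 138.9]
(12, -6) [202.7 156.9]
(152, -6) [384.3 157.4]
(152, 6) [385.8 141.7]
(12, 6) [201.6 141.1]
(0, 0) [196.1 145.4]
block px [286 154] hsv [ 12 171 133]
comp [ 266  137   52   28 1427] [291.4471 150.4135]
[[266. 137.]
 [317. 137.]
 [317. 164.]
 [266. 164.]]
block centre in leaf frame mm [79.0319  2.4528] [np.float64(21.270711054889276), np.float64(-66.91053817119436), np.float64(-158.75523227879387), np.float64(110.48757111450652)]
```

```bash
python3 - <<'E'
from h import *
np.set_printoptions(precision=2,suppress=True)
g=cv2.cvtColor(cv2.imread("pics/w9.png"),cv2.COLOR_BGR2GRAY)
for c in (215,230,245,330,345,360,375): print(c,g[118:172,c-1:c+2].mean(1).astype(int).tolist())
E
```

```text
215 [99, 101, 99, 94, 97, 61, 50, 51, 53, 52, 52, 50, 58, 81, 81, 62, 65, 57, 127, 65, 61, 101, 145, 142, 141, 141, 143, 143, 141, 142, 140, 143, 143, 140, 140, 143, 141, 117, 83, 83, 86, 87, 87, 88, 87, 89, 88, 87, 89, 95, 121, 139, 137, 139]
230 [102, 98, 100, 97, 94, 92, 94, 94, 94, 95, 94, 95, 92, 55, 71, 48, 49, 64, 116, 64, 66, 107, 147, 142, 143, 140, 140, 139, 142, 139, 142, 143, 141, 142, 141, 144, 138, 112, 89, 92, 90, 88, 89, 89, 89, 88, 86, 87, 88, 88, 87, 86, 98, 125]
245 [98, 96, 99, 96, 95, 84, 81, 83, 83, 86, 86, 85, 85, 55, 67, 48, 45, 68, 116, 83, 66, 111, 146, 142, 142, 140, 143, 144, 142, 142, 141, 142, 142, 141, 142, 143, 135, 106, 86, 86, 88, 90, 90, 90, 89, 87, 88, 88, 88, 89, 85, 84, 88, 114]
330 [93, 93, 93, 94, 61, 39, 33, 35, 34, 34, 37, 88, 89, 61, 47, 49, 49, 49, 47, 52, 66, 107, 145, 143, 140, 141, 143, 140, 140, 141, 140, 141, 140, 140, 140, 141, 134, 104, 87, 87, 89, 89, 89, 88, 90, 92, 96, 105, 110, 120, 125, 131, 132, 134]
345 [93, 94, 95, 95, 66, 32, 34, 33, 29, 33, 34, 32, 32, 33, 29, 40, 48, 51, 50, 51, 65, 102, 145, 141, 141, 142, 141, 141, 141, 139, 140, 142, 142, 141, 140, 143, 132, 78, 47, 50, 55, 59, 60, 60, 59, 68, 92, 116, 132, 130, 130, 130, 132, 129]
360 [109, 108, 109, 108, 80, 43, 37, 36, 38, 38, 45, 43, 40, 41, 44, 44, 41, 49, 62, 59, 57, 96, 147, 143, 146, 143, 143, 142, 144, 143, 143, 143, 143, 143, 146, 144, 142, 139, 136, 137, 136, 136, 134, 133, 133, 133, 133, 133, 130, 132, 133, 132, 132, 132]
375 [106, 106, 107, 107, 115, 134, 138, 136, 136, 135, 137, 135, 134, 135, 134, 135, 133, 134, 136, 97, 61, 91, 141, 143, 141, 142, 142, 144, 142, 142, 142, 142, 140, 142, 142, 143, 142, 139, 136, 137, 137, 137, 136, 136, 137, 137, 138, 137, 135, 137, 139, 136, 137, 138]
```

```bash
python3 -c "
from rig import *
print(hand_in())"
```

```text
the job is handed in; nothing more can be done
None
```

The door is hung with both knuckles home on their pins, swung shut against its stop (felt at about 6 N), and released with the arm clear; handed in at about 25 s.

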